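Pull out and lift free the shredder's screen cassette

TASK

Pull the screen carriage out sideways from under the shredder by its upright grip tab, until it has clicked past its detent and stands against the end of its rail. Then pinch the cassette's two side catches together so that it unlatches, lift it straight up and about a hand's width (10 cm) clear of the carriage, and finish while holding it there by the pinched catches, level and still. Leave the carriage out in its detent, and do not disturb the tub, tray and wrench lying beside the machine.

Things in the scene. Friction and masses are not known exactly. Their poses are not given: they have to be found in the camera images.
- station: Fixed machine: low rail with the shredder on its +y half. Origin on the table, under the cassette's centre when the carriage is fully out. y: along the rail to the shredder (pull to -y); x: across; z: up; yaw varies 0.3 rad either way. Housing wall at y=+100 mm, x -85 to 85, 240 high, tunnel 105 high below it; hopper to 425 high from y=+135. Detent block at x=66, y=-72, 30 high.
- carriage (a joint): Slide of the dark steel carriage (plate 92 x 180 mm, top 28 mm above the table), m: 0 = parked under the shredder, 0.135 = fully out at the end stop. Drag about 2 N; a sprung detent must be pulled past between about 0.120 and 0.132 (under 10 N in all) and then holds it between 0.132 and 0.135.
- carriage_grip (a point): Grip point of the carriage's upright black tab: 14 mm thick across the rail (station x), 26 mm along it (y), from 28 to 74 mm above the table; the point is on its centre line, 56 mm above the table, 115 mm to station -y of the cassette's centre. Travels with the carriage; axes parallel to the station's.
- cassette_mid (a point): Centre (half-way up) of the loose screen cassette: grey slotted body, two aluminium end plates, 57 mm across the rail (x), 85 along it (y), 62 high, about 0.3 kg. Stands on the carriage plate, underside 28 mm and this point 59 mm above the table, parallel to the station's axes, locked down by a black sprung catch at the middle of each long side (+x, -x).
- cassette: The same cassette; origin at the centre of its underside. Beside each catch a steel lip of the carriage reaches up to 19 mm above this underside, and from 31 to 42 mm out from the middle: fingertips pinching the catches must stay above the lips.
- catch_a (a joint): Travel of the catch on the cassette's +x side, m: 0 = sprung out (latched), 0.006 = fully in, at a solid stop; unlatched from 0.0035. Its upright thumb face is 20 mm long (y), 26 to 58 mm above the cassette's underside; 62 mm over both catches, 50 mm pinched. Spring 3 N, fully in 6 N; squeezed harder (about 40 N) against the stops, the cassette is carried by the catches.
- catch_b (a joint): The same for the equal catch on the cassette's -x side.
- tub: Bystander: round white plastic tub, 100 mm across, 60 mm high, on the robot's side of the rail. Origin at the centre of its underside. Leave alone.
- tray: Bystander: white open food tray, 90 x 130 x 35 mm, on the far side of the rail. Origin at the centre of its underside. Leave alone.
- wrench: Bystander: steel wrench, about 180 mm long, lying flat beyond the outer end of the rail. Leave alone.
Things that resemble listed ones, but are neither listed nor needed, are in the scene too. Leave any pink or yellow look-alike of the cassette alone.

How it is judged:
By the outcome, as a careful person would: the job done as asked, in the order asked, and still so for the second after the job is handed in, while the arm keeps its last pose, push and grip.
It also fails if it takes over 48 s, if anything falls off the work surface, if the arm or the gripper's body presses on something with over 40 N, if the wrist force passes 120 N, or if a joint passes its speed limit or range.

ROBOT

A 7-joint arm with a two-finger parallel gripper is mounted at the origin on the work surface. World frame = base frame: x ahead of the robot, y to its left, z up, the work surface at z = 0. Lengths are in mm, angles in rad, forces in N, time in s.
With the tool pointing down it reaches from about 425 to 875 mm from the base axis. Payload 9.9 kg.
Tool frame: the origin (TCP) lies midway between the tips of the shut fingers; the grasp point (between the pads) lies 19 mm behind it; z points along the fingers, y is the line along which they close (so a half turn about z gives the same grasp; the last joint's range is limited). The gripper opens to 85 mm and grips with 20 to 120 N. Pads are 22 mm wide; open, the fingers measure 114 mm over their backs; the gripper's body (76 mm by 85 mm) begins 54 mm behind the grasp point. The pads swing forward as they close: fully open they stand 13 mm farther back than shut.
Start: joints at [-1.434, 0.576, 0.025, 1.437, -0.015, 1.129, -0.057], TCP at [147.824, 658.618, 231.289] pointing down, gripper open.
Joint ranges: [-2.76, 2.76], [-0.34, 2.15], [-1.52, 1.57], [0.19, 2.46], [-1.09, 4.23], [0.17, 1.99], [-2.82, 2.82]. Speed limits (rad/s): [2.22, 2.22, 3.01, 3.01, 3.14, 3.14, 3.14].

INTERFACE

Orientations are given as a unit quaternion [w, x, y, z].
In Python, from rig import manip gives the robot as it stands. The module is installed in compiled form; this text tells all that it offers.
- The arm moves only by the tool arm_command, never from a script. Its argument "motion" is a list of rows, each a list of 5 numbers: the finger opening in cm, from 0 to 8.54, then the shift along the tool's x, y, z in cm, then the turn about the tool's z in rad. A call has 1 to 8 rows; each row is the pose to reach, as a shift and turn from the pose commanded when the call began, along the tool's axes at that moment; what a row does not reach only later rows make up. A row lasts 1/8 s, in which the tool goes at most 62.5 mm and 10.7 degrees, less where a joint would pass 70% of its speed; a pose out of reach is approached as far as the arm can. A call with a gripper value outside its range is refused whole. The fingers move at their own pace and stop on an object; "grip_force" is the grip in N (left out, the last holds). Time passes only in rows, so rows that repeat a pose let the fingers close. It gives the time, the measured TCP pose, the force, the opening and the grip force at its end, in the units of the state.
- manip.get_obs(): the state, without advancing time (a new reading comes with each control period).
- manip.capture(name): name is "scene" or "top"; returns a dict with "pixels" (480x640x3 uint8, blue, green, red), "depth" (480x640 float32, mm along the optical axis (not along the pixel's ray), 0 where there is no reading), "fovy" (degrees; the focal length in pixels is half the picture's height over the tangent of half this angle, whatever the lens; pixels are square), "cx", "cy" (the principal point, pixels), "k1" (the pictures are not rectified: a ray, as slopes to the right and down, at radius r is drawn at 1 + k1 r^2 times it, then the intrinsics apply), "R" (3x3) and "t" (3): a world point X has camera coordinates R X + t. Camera axes: x right, y down, z forward; pixel columns grow to the right and rows downward; lengths in mm; the calibration is good to about 2 mm. A picture is of the moment at which its call begins.
- manip.hand_in(): hands the job in; it is judged then, once.
Trained networks look in a picture, given as the dict that the camera call returned (one of the last four; its "shot" number tells which), for a name from the list of things; names that differ only in an ending like _2 or _b are one class to them, and where a whole thing is asked for, a point or a joint stands for the part that bears it (a point fixed in the world has none). Each returns a list of dicts, best first, with "score" (0 to 1); they miss things now and then, are a little off and sometimes report something else, mostly with a low value. They report only what shows in the picture. A call takes as long as a camera call. They do not tell look-alikes from the thing itself.
- manip.cut_out(name, picture): "mask" (480x640 bool, what is visible of it) and "bbox" ([left, top, right, bottom] in pixels, round what is visible of it).
The state is a dict: "t": time; "joint_positions": joint angles; "qvel": joint speeds; "effort": joint torques, N m; "tcp_pos": TCP position; "eef_rot": TCP orientation; "force": force on the tool from outside, world axes, zero at the start; "moment": the same for the moment, N m; "opening": finger opening in mm; "gripper_force": force on a finger pad.
Only numpy, scipy, OpenCV 4.12 (cv2) and the standard library are available. Lean on these libraries where they do the work, as an engineer would, in place of code of your own. Each camera call takes 0.05 s, during which the arm holds its last target. There are 200 camera calls.

## Working session

There is one attempt and no reset: what is moved stays moved. The work goes in short steps, Python scripts to look and compute and a tool call to move; the robot and the scene stay as the last step left them, time stands still between calls to the robot, and variables do not carry over. Pictures are saved under pics/ and viewed, at most 10 in all, crops included, and the job is handed in when it is done.

Besides the shell and the picture viewer there is one more tool, called as name(argument=value, ...) on one line, values as JSON. arm_command: Moves the arm, as the interface text tells. Its arguments: {"type":"object","properties":{"motion":{"type":"array","items":{"type":"array","items":{"type":"number"}}},"grip_force":{"type":"number"}},"required":["motion"]}

```bash
mkdir -p pics
cat > h.py <<'E'
import numpy as np, cv2
from rig import manip
def K(p):
    f=240/np.tan(np.radians(p["fovy"])/2)
    return np.array([[f,0,p["cx"]],[0,f,p["cy"]],[0,0,1.]]), np.array([p["k1"],0,0,0,0.])
def pts(p,mask):
    v,u=np.nonzero(mask&(p["depth"]>0)); z=p["depth"][v,u].astype(float)
    k,d=K(p); s=cv2.undistortPoints(np.stack([u,v],1).astype(float).reshape(-1,1,2),k,d).reshape(-1,2)
    c=np.c_[s*z[:,None],z]; return (c-np.ravel(p["t"]))@np.array(p["R"])
def proj(p,X):
    k,d=K(p); return cv2.projectPoints(np.atleast_2d(X).astype(float),cv2.Rodrigues(np.array(p["R"]))[0],np.ravel(p["t"]).astype(float),k,d)[0].reshape(-1,2)
E
python3 - <<'E'
from h import *
o=manip.get_obs();print({k:np.round(o[k],3) for k in("t","tcp_pos","eef_rot","opening","force")})
ims=[]
for n in("scene","top"):
    p=manip.capture(n); cv2.imwrite(f"pics/{n}0.png",p["pixels"]); np.save(f"{n}0.npy",p,allow_pickle=True)
    for nm in("station","carriage","cassette","catch_a","tub","tray","wrench"):
        for r in manip.cut_out(nm,p)[:4]:
            q=pts(p,r["mask"]); print(n,nm,round(r["score"],2),np.round(r["bbox"]),len(q),np.round(np.median(q,0)) if len(q) else None, np.round(np.percentile(q,[2,98],0)).tolist() if len(q) else None)
E
```

```text
{'t': np.float64(0.0), 'tcp_pos': array([147.712, 658.165, 230.435]), 'eef_rot': array([-0.   ,  0.11 ,  0.994, -0.001]), 'opening': np.float64(85.27), 'force': array([ 0.383, -0.476, -0.08 ])}
scene station 0.67 [248.   1. 564. 308.] 43150 [710. 110. 191.] [[561.0, -153.0, 5.0], [805.0, 535.0, 393.0]]
scene carriage 0.82 [323. 199. 401. 246.] 2102 [639.  20.  28.] [[582.0, -24.0, 19.0], [685.0, 93.0, 74.0]]
scene cassette 0.98 [457. 206. 521. 254.] 2336 [841. 117.  44.] [[790.0, 86.0, 1.0], [885.0, 173.0, 63.0]]
scene cassette 0.9 [361. 178. 405. 217.] 1114 [651.  72.  68.] [[612.0, 61.0, 36.0], [677.0, 106.0, 90.0]]
scene cassette 0.63 [274. 148. 323. 196.] 1589 [433. 104.  42.] [[382.0, 84.0, -0.0], [471.0, 150.0, 62.0]]
scene catch_a 0.83 [484. 226. 501. 253.] 327 [856. 109.  33.] [[846.0, 103.0, 6.0], [864.0, 119.0, 59.0]]
scene catch_a 0.65 [394. 187. 405. 209.] 130 [675.  96.  65.] [[669.0, 91.0, 46.0], [679.0, 110.0, 83.0]]
scene tub 0.56 [220. 194. 275. 244.] 2318 [458. -76.  37.] [[414.0, -124.0, 3.0], [506.0, -32.0, 60.0]]
scene tray 0.72 [323. 268. 423. 357.] 5254 [ 750. 
[... 624 characters left out ...]
 248. 355.] 1330 [428. 114.  57.] [[387.0, 87.0, 1.0], [470.0, 148.0, 63.0]]
top cassette 0.63 [209. 114. 251. 152.] 825 [848. 136.  57.] [[816.0, 89.0, 2.0], [883.0, 173.0, 63.0]]
top catch_a 0.5 [211. 324. 218. 336.] 85 [434. 145.  53.] [[424.0, 136.0, 17.0], [443.0, 156.0, 59.0]]
top catch_a 0.5 [239. 331. 248. 335.] 76 [426.  89.  43.] [[417.0, 86.0, 9.0], [434.0, 93.0, 60.0]]
top tub 0.82 [301. 290. 352. 341.] 1990 [461. -77.   8.] [[418.0, -121.0, 2.0], [504.0, -33.0, 61.0]]
top tray 0.81 [323. 149. 386. 207.] 2727 [ 758. -135.    5.] [[699.0, -198.0, 1.0], [805.0, -70.0, 36.0]]
top wrench 0.86 [412. 214. 448. 294.] 736 [ 589. -288.    7.] [[506.0, -321.0, -1.0], [666.0, -259.0, 10.0]]
```

View pics/scene0.png

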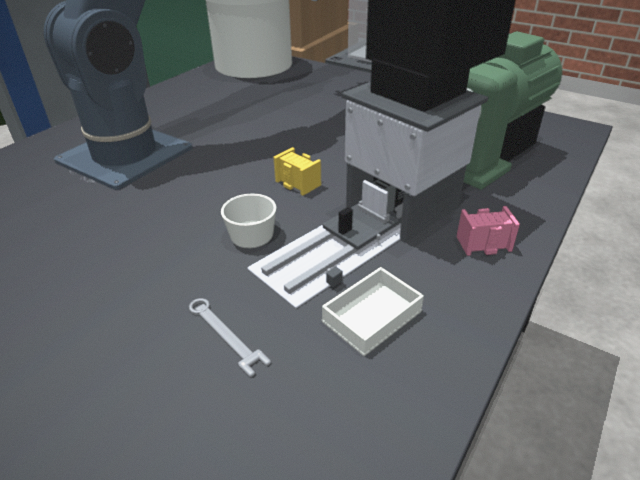

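View pics/top0.png

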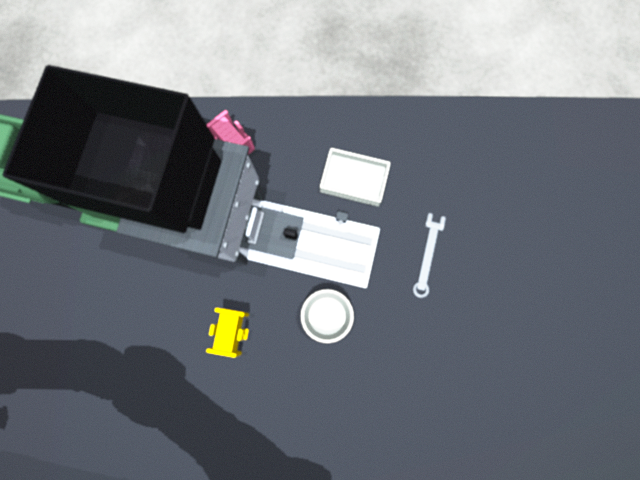

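The grey cassette at scene (383,198), partly under the shredder on the carriage, is the one meant. The yellow one at scene (298,170) and the pink one at (488,230) stand loose and are look-alikes. The black tab is at scene (345,220) / top (290,232), the detent block at scene (334,277) / top (342,217), and the tub, tray and wrench are where the networks report them. Next I measure the yaw and the tab.

Run:
```python
from h import *
P={n:np.load(f"{n}0.npy",allow_pickle=True).item() for n in("scene","top")}
A=[]
for n,p in P.items():
    full=np.ones((480,640),bool); X=pts(p,full)
    v,u=np.nonzero(p["depth"]>0); col=p["pixels"][v,u].astype(int)
    reg=(X[:,0]>540)&(X[:,0]<740)&(X[:,1]>-180)&(X[:,1]<110)
    # white base
    # rail base minarea
    w=reg&(col.min(1)>150)&(X[:,2]>-3)&(X[:,2]<16)&(X[:,1]<75)&~((X[:,0]>690)&(X[:,1]<-60))
    print(n,"base z",np.median(X[w,2]),cv2.minAreaRect(X[w][:,:2].astype(np.float32)))
    dark=reg&(col.max(1)<70)
    tb=dark&(X[:,2]>66)&(X[:,2]<80)&(X[:,1]<60)
    print(" tabtop",tb.sum(),X[tb].mean(0).round(1),cv2.minAreaRect(X[tb][:,:2].astype(np.float32)))
    tb=reg&(X[:,2]>40)&(X[:,2]<80)&(X[:,1]<50)&(np.hypot(X[:,0]-633,X[:,1]-12)<45)
    print(" tab all",tb.sum(),X[tb].mean(0).round(1),np.percentile(X[tb],[1,99],0).round(1).tolist())
    ep=reg&(X[:,2]>45)&(X[:,2]<85)&(X[:,1]>48)&(X[:,1]<80)&(X[:,0]>605)&(X[:,0]<680)
    q=X[ep]; print(" endplate",len(q),q.mean(0).round(1),"slope yaw",np.polyfit(q[:,0],q[:,1],1))
    db=dark&(X[:,2]>24)&(X[:,2]<34)&(X[:,1]<-40)
    print(" detent",db.sum(),X[db].mean(0).round(1) if db.any() else 0)
    wl=(X[:,2]>115)&(X[:,2]<225)&(X[:,0]>540)&(X[:,0]<800)&(X[:,1]<180)
    q=X[wl]; s=np.polyfit(q[:,0],q[:,1],1)
    for _ in range(4):
        r=abs(q[:,1]-np.polyval(s,q[:,0]))<6; s=np.polyfit(q[r,0],q[r,1],1)
    print(" wall",r.sum(),s,"yaw",np.arctan(s[0]),q[r].min(0),q[r].max(0))
p=P["scene"];cv2.imwrite("pics/crop1.png",cv2.resize(p["pixels"][130:310,230:440],None,fx=3.3,fy=3.3,interpolation=cv2.INTER_CUBIC))
```

```text
scene base z 5.928778526614838 ((636.9865112304688, -50.22160339355469), (268.2556457519531, 186.5643310546875), 75.94204711914062)
 tabtop 125 [644.6   9.9  72.2] ((661.47412109375, 26.761768341064453), (123.9609375, 23.860504150390625), 39.91558837890625)
 tab all 267 [623.1  -7.9  60.8] [[613.4, -17.6, 40.6], [629.9, 7.8, 75.3]]
 endplate 458 [640.4  67.3  65.6] slope yaw [ -0.21042407 202.07470848]
 detent 18 [ 668.1 -113.9   25.2]
 wall 973 [  0.15280659 -15.74121747] yaw 0.1516336468923871 [600.61438261  74.6490889  115.0964406 ] [735.17752368 103.03552725 224.81120353]
top base z 5.4680061851583375 ((613.8077392578125, -43.60333251953125), (269.7209167480469, 135.07858276367188), 76.73221588134766)
 tabtop 89 [629.1   2.2  72.4] ((659.5987548828125, 27.73590087890625), (123.1165542602539, 22.07174301147461), 39.03877258300781)
 tab all 129 [619.9  -3.5  67.3] [[613.1, -15.7, 41.8], [629.7, 10.1, 76.8]]
 endplate 139 [637.3  69.6  66.7] slope yaw [ -0.23669489 220.47562248]
 detent 0 0
 wall 1529 [ -0.23991263 229.30384729] yaw -0.23546236410075094 [558.59535879  54.62225631 115.09432164] [722.48079021 100.9703144  224.98671033]
```

View pics/crop1.png

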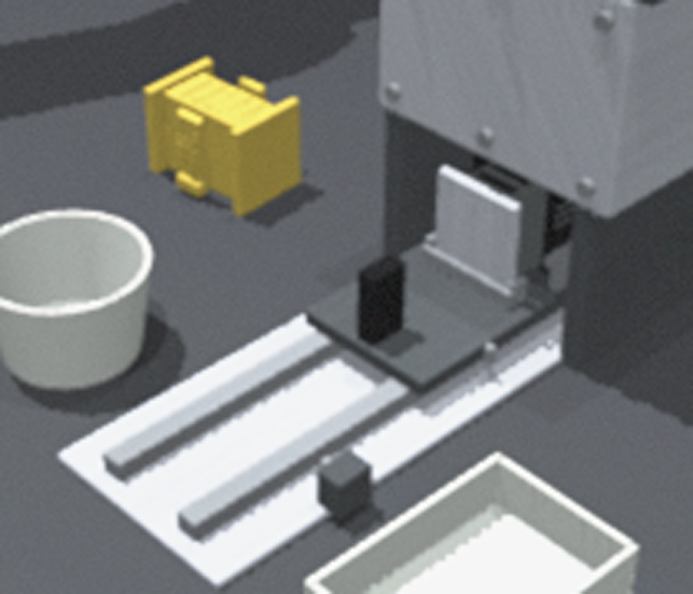

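The crop confirms it: the grey cassette sits in the tunnel (crop about 478,235) with the tab in front of it (380,300). Estimates:
- Yaw is about -0.233.
- The tab is at about (621,-4). Its distance to the end plate comes out at the 72.5 mm it must be.
- The station origin is at about (617,-23).

Now I move around the shredder at a smaller radius.

arm_command(motion=[[8.54,-3.8,-3.8,0,0.12],[8.54,-7.6,-7.6,0,0.24],[8.54,-11.4,-11.4,0,0.36],[8.54,-15.2,-15.2,0,0.48],[8.54,-19,-19,0,0.6],[8.54,-22.8,-22.8,0,0.72],[8.54,-26.7,-26.6,0,0.84],[8.54,-26.7,-26.6,0,0.9]], grip_force=40)

```text
t: 1.8
tcp_pos: [352.7, 336.6, 231.9]
eef_rot: [0.001, 0.536, 0.844, 0.0]
force: [-0.2, 1.4, 0.9]
opening: 85.5
gripper_force: 0.0
```

```bash
cat > goto.py <<'E'
# usage: goto.py x y z [yaw]: shift in cm along tool axes to reach world point, and turn to set tool y // station x
import sys; from h import *; from scipy.spatial.transform import Rotation as Ro
o=manip.get_obs(); q=o["eef_rot"]; R=Ro.from_quat([q[1],q[2],q[3],q[0]]).as_matrix()
print("t",round(float(o["t"]),2),"tcp",np.round(o["tcp_pos"],1),"j",np.round(o["joint_positions"],2),"F",np.round(o["force"],1),"open",round(float(o["opening"]),1),"gf",o["gripper_force"],"z",R[:,2].round(3))
a=[float(s) for s in sys.argv[1:]]; yaw=a[3] if len(a)>3 else -0.233
print("shift",((np.array(a[:3])-o["tcp_pos"])@R/10).round(2),"turn",round(float((np.arctan2(R[1,1],R[0,1])-yaw+np.pi/2)%np.pi-np.pi/2),3))
E
python3 goto.py 455 30 230
```

```text
t 1.8 tcp [352.7 336.6 231.9] j [-1.09  0.31  0.31  1.93 -0.12  0.92 -0.28] F [-0.2  1.4  0.9] open 85.5 gf 0.0 z [ 0.001 -0.001 -1.   ]
shift [-32.1   -3.8    0.22] turn 0.673
```

arm_command(motion=[[8.54,-5.3,-0.6,0,0.11],[8.54,-10.6,-1.2,0,0.22],[8.54,-16,-1.9,0,0.33],[8.54,-21.4,-2.5,0,0.44],[8.54,-26.8,-3.1,0,0.55],[8.54,-32.1,-3.8,0,0.673],[8.54,-32.1,-3.8,0,0.673]])

```text
t: 2.68
tcp_pos: [456.4, 31.0, 231.8]
eef_rot: [0.001, 0.784, 0.621, 0.0]
force: [-0.0, 0.9, -0.0]
opening: 85.0
gripper_force: 0.0
```

```bash
python3 goto.py 621 -4 130; python3 goto.py 612 -40 130
```

```text
t 2.67 tcp [456.4  31.  231.8] j [-0.62  0.29  0.58  2.   -0.2   0.91 -0.16] F [-0.   0.9 -0. ] open 85.0 gf 0.0 z [ 0.002 -0.001 -1.   ]
shift [ 0.37 16.81 10.21] turn 0.002
t 2.67 tcp [456.4  31.  231.8] j [-0.62  0.29  0.58  2.   -0.2   0.91 -0.16] F [-0.   0.9 -0. ] open 85.0 gf 0.0 z [ 0.002 -0.001 -1.   ]
shift [-3.34 16.76 10.21] turn 0.002
```

arm_command(motion=[[8.54,-1.7,4.2,1,0],[8.54,-3.3,8.4,3,0],[8.54,-3.3,12.6,6,0],[8.54,-2,16.8,9,0],[8.54,0.4,16.8,10.2,0],[8.54,0.4,16.8,10.2,0]])

```text
t: 3.42
tcp_pos: [619.3, 5.8, 127.8]
eef_rot: [-0.002, 0.78, 0.626, -0.001]
force: [-0.2, 0.5, -0.8]
opening: 85.4
gripper_force: 0.0
```

```bash
python3 goto.py 621 -4 38
python3 - <<'E'
from h import *
p=manip.capture("scene"); t=manip.capture("top")
cv2.imwrite("pics/a1.png",np.hstack([cv2.resize(x["pixels"][r:r+200,c:c+200],(400,400)) for x,r,c in((p,100,240),(t,130,180))]))
E
```

```text
t 3.42 tcp [619.3   5.8 127.8] j [-0.38  0.65  0.48  1.73 -0.38  0.86  0.06] F [-0.2  0.5 -0.8] open 85.4 gf 0.0 z [-0.003  0.002 -1.   ]
shift [-0.92  0.41  8.97] turn 0.015
```

View pics/a1.png

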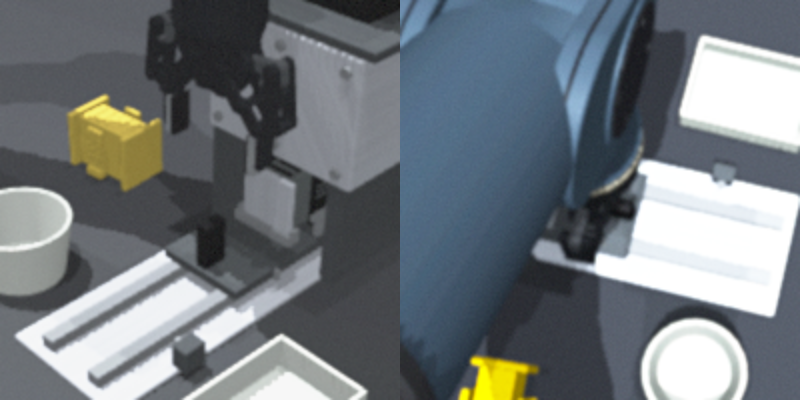

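Left half: the open gripper hangs over the tab (210,240), with the tunnel and cassette behind it. Right half: the arm hides the tab, with tub and tray clear. I check whether the arm has settled before computing the descent.

```bash
python3 goto.py 621 -4 38
```

```text
t 3.52 tcp [619.5   2.7 129.8] j [-0.37  0.65  0.49  1.73 -0.38  0.87  0.06] F [-0.2 -0.9  0. ] open 85.2 gf 0.0 z [-0.  0. -1.]
shift [-0.62  0.29  9.18] turn 0.012
```

arm_command(motion=[[8.54,0,0,0,0],[8.54,0,0,0,0]])

```text
t: 3.78
tcp_pos: [620.2, 1.4, 130.3]
eef_rot: [0.0, 0.782, 0.624, 0.001]
force: [-1.3, -0.1, 0.1]
opening: 85.3
gripper_force: 0.0
```

```bash
python3 goto.py 621 -4 38
```

```text
t 3.77 tcp [620.2   1.4 130.3] j [-0.37  0.64  0.49  1.73 -0.38  0.86  0.06] F [-1.3 -0.1  0.1] open 85.3 gf 0.0 z [ 0.001  0.    -1.   ]
shift [-0.51  0.19  9.23] turn 0.01
```

arm_command(motion=[[8.54,-0.5,0.2,0,0.01],[8.54,-0.5,0.2,3,0.01],[8.54,-0.5,0.2,6,0.01],[8.54,-0.5,0.2,9.1,0.01],[8.54,-0.5,0.2,9.1,0.01],[0.5,-0.5,0.2,9.1,0.01],[0.5,-0.5,0.2,9.1,0.01],[0.5,-0.5,0.2,9.1,0.01]])

```text
t: 4.78
tcp_pos: [621.6, -3.5, 39.3]
eef_rot: [0.0, 0.784, 0.62, 0.001]
force: [-0.2, -0.2, 0.2]
opening: 32.5
gripper_force: 0.0
```

arm_command(motion=[[0.5,0,0,0,0],[0.5,0,0,0,0],[0.5,0,0,0,0]])

```text
t: 5.15
tcp_pos: [620.6, -3.3, 38.9]
eef_rot: [-0.0, 0.784, 0.62, -0.0]
force: [-3.2, 1.2, 7.3]
opening: 13.2
gripper_force: 39.5
```

```bash
python3 goto.py 590 -135.4 38
```

```text
t 5.15 tcp [620.6  -3.3  38.9] j [-0.32  0.76  0.41  1.79 -0.45  0.69  0.12] F [-3.2  1.2  7.3] open 13.2 gf 39.53842341899872 z [-0.     0.001 -1.   ]
shift [-13.56   0.07   0.09] turn 0.0
```

arm_command(motion=[[0.5,-1,0,0,0],[0.5,-2.5,0,0,0],[0.5,-4,0,0,0],[0.5,-5.5,0,0,0],[0.5,-7,0,0,0],[0.5,-8.5,0,0,0],[0.5,-10,0,0,0],[0.5,-10,0,0,0]], grip_force=60)

```text
t: 6.15
tcp_pos: [597.0, -102.6, 39.0]
eef_rot: [0.0, 0.785, 0.619, -0.0]
force: [-5.2, -0.8, 9.6]
opening: 13.2
gripper_force: 60.8
```

```bash
python3 goto.py 590 -135.4 38
```

```text
t 6.15 tcp [ 597.  -102.6   39. ] j [-0.15  0.74  0.39  1.83 -0.43  0.66  0.27] F [-5.2 -0.8  9.6] open 13.2 gf 60.76098024845123 z [-0.001 -0.001 -1.   ]
shift [-3.36  0.08  0.1 ] turn -0.002
```

arm_command(motion=[[0.5,-1,0,0,0],[0.5,-2,0,0,0],[0.5,-2.6,0,0,0],[0.5,-3.2,0,0,0],[0.5,-3.6,0,0,0],[0.5,-3.8,0,0,0],[0.5,-3.8,0,0,0]])

```text
t: 7.02
tcp_pos: [589.4, -134.7, 39.0]
eef_rot: [-0.002, 0.784, 0.621, 0.001]
force: [-2.5, 8.5, 12.0]
opening: 13.2
gripper_force: 61.1
```

```bash
python3 goto.py 590 -135.4 38
```

```text
t 7.03 tcp [ 589.4 -134.7   39. ] j [-0.08  0.73  0.38  1.84 -0.43  0.66  0.32] F [-2.5  8.5 12. ] open 13.2 gf 61.12255811691284 z [-0.     0.004 -1.   ]
shift [-0.06  0.08  0.1 ] turn 0.002
```

arm_command(motion=[[0.5,-0.4,0,0,0],[0.5,-0.4,0,0,0],[0.5,-0.4,0,0,0]])

```text
t: 7.4
tcp_pos: [589.3, -134.7, 38.9]
eef_rot: [-0.003, 0.783, 0.622, 0.003]
force: [-1.6, 19.1, 12.5]
opening: 13.2
gripper_force: 61.3
```

At the stop: 135 mm travelled and the force rises without motion. I relax the pull, open and rise.

arm_command(motion=[[0.5,0.35,0,0,0],[0.5,0.65,0,0,0],[0.5,0.65,0,0,0],[8.54,0.65,0,0,0],[8.54,0.65,0,0,0],[8.54,0.65,0,0,0],[8.54,0.65,0,0,0],[8.54,0.65,0,0,0]])

```text
t: 8.4
tcp_pos: [589.8, -135.4, 38.2]
eef_rot: [0.0, 0.785, 0.62, -0.0]
force: [0.6, 0.5, -0.1]
opening: 85.3
gripper_force: 0.0
```

arm_command(motion=[[8.54,0,0,-3,0],[8.54,0,0,-7,0],[8.54,-3,0,-12,0],[8.54,-8,0,-15,0],[8.54,-12,0,-15,0],[8.54,-12,0,-15,0]])

```text
t: 9.15
tcp_pos: [560.4, -256.4, 189.1]
eef_rot: [0.001, 0.786, 0.618, -0.0]
force: [-0.3, 0.5, -0.1]
opening: 85.3
gripper_force: 0.0
```

```bash
python3 goto.py 616 -25 130
python3 - <<'E'
from h import *
ims=[]
for n in("scene","top"):
    p=manip.capture(n); np.save(f"{n}1.npy",p,allow_pickle=True); ims.append(p)
    for nm in("carriage","cassette","catch_a"):
        for r in manip.cut_out(nm,p)[:4]:
            q=pts(p,r["mask"]); print(n,nm,round(r["score"],2),np.round(r["bbox"]),len(q),np.round(np.percentile(q,[2,98],0)).tolist())
    X=pts(p,np.ones((480,640),bool))
    q=X[(X[:,2]>84)&(X[:,2]<96)&(abs(X[:,0]-617)<60)&(abs(X[:,1]+24)<65)]
    if len(q): print(" top of cassette",len(q),q.mean(0).round(1),cv2.minAreaRect(q[:,:2].astype(np.float32)))
    q=X[(X[:,2]>68)&(X[:,2]<80)&(abs(X[:,0]-590)<25)&(abs(X[:,1]+135)<25)]
    if len(q): print(" tab",len(q),q.mean(0).round(1),q.min(0),q.max(0))
    print(proj(p,[617,-24,90]))
cv2.imwrite("pics/b1.png",np.hstack([cv2.resize(x["pixels"][r:r+160,c:c+160],(400,400)) for x,r,c in((ims[0],150,260),(ims[1],150,220))]))
E
```

```text
t 9.15 tcp [ 560.4 -256.4  189.1] j [ 0.05  0.57  0.49  1.67 -0.31  0.98  0.41] F [-0.3  0.5 -0.1] open 85.3 gf 0.0 z [ 0.001 -0.002 -1.   ]
shift [23.81 -0.08  5.86] turn -0.006
scene carriage 0.96 [264. 225. 374. 284.] 2870 [[552.0, -154.0, 20.0], [665.0, 7.0, 73.0]]
scene cassette 0.73 [272. 148. 322. 195.] 1549 [[383.0, 84.0, 2.0], [471.0, 145.0, 62.0]]
scene cassette 0.64 [457. 205. 519. 255.] 2250 [[791.0, 86.0, 3.0], [885.0, 163.0, 63.0]]
scene cassette 0.62 [310. 190. 367. 248.] 2103 [[583.0, -69.0, 34.0], [652.0, 17.0, 90.0]]
scene catch_a 0.86 [481. 226. 501. 256.] 281 [[847.0, 102.0, 5.0], [863.0, 117.0, 59.0]]
scene catch_a 0.6 [282. 163. 291. 190.] 234 [[399.0, 84.0, 4.0], [432.0, 105.0, 58.0]]
scene catch_a 0.52 [343. 216. 356. 236.] 201 [[638.0, -39.0, 46.0], [648.0, -20.0, 87.0]]
scene catch_a 0.48 [477. 209. 491. 214.] 44 [[812.0, 146.0, 52.0], [827.0, 160.0, 60.0]]
 top of cassette 796 [617.5 -24.3  86.9] ((616.1538696289062, -23.097637176513672), (86.32496643066406, 62.12555694580078), 76.94261169433594)
 tab 116 [ 591.2 -136.2   72.7] [ 580.52847218 -148.56427609 
[... 201 characters left out ...]
. 309. 250. 356.] 1295 [[388.0, 87.0, 8.0], [470.0, 148.0, 63.0]]
top cassette 0.7 [274. 218. 325. 252.] 1185 [[586.0, -64.0, 39.0], [645.0, 20.0, 91.0]]
top catch_a 0.61 [232. 123. 247. 140.] 76 [[848.0, 105.0, 9.0], [863.0, 121.0, 59.0]]
top catch_a 0.46 [239. 332. 248. 339.] 94 [[415.0, 85.0, 7.0], [434.0, 94.0, 59.0]]
top catch_a 0.44 [297. 219. 307. 226.] 52 [[640.0, -37.0, 55.0], [648.0, -19.0, 87.0]]
 top of cassette 857 [617.  -21.8  86.7] ((617.4203491210938, -21.558380126953125), (85.0751724243164, 62.04991912841797), 76.7140884399414)
 tab 93 [ 590.4 -133.5   72.8] [ 581.248988   -146.44950612   68.8506005 ] [ 598.98340164 -120.86552476   76.75981774]
[[299.99363033 232.88286194]]
```

View pics/b1.png

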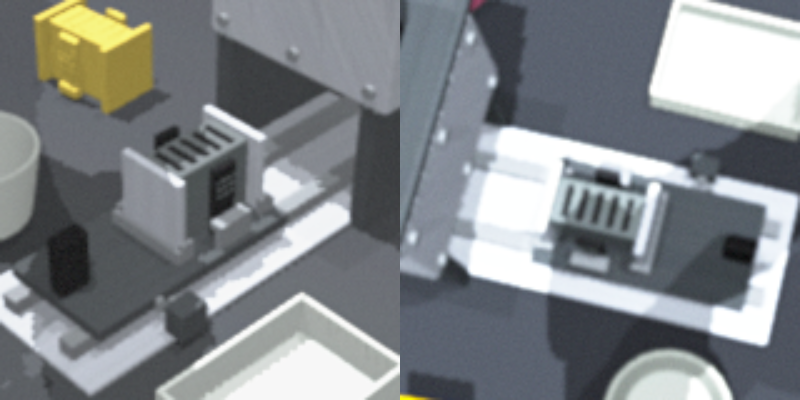

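Left half: the carriage is out, the tab (70,260) is past the detent block (185,318), and the cassette (195,180) stands clear of the wall, with the black catch at (222,185) and the lip below it. The top view (600,205) agrees, putting the centre at (616.7,-22.8) with 62 mm over the catches. Now I move over it.

arm_command(motion=[[8.54,5,0,0,0],[8.54,11,0,0,0],[8.54,17,0,0,0],[8.54,21,0,2,0],[8.54,24,-0.1,5,-0.004],[8.54,24,-0.1,5,-0.004],[8.54,24,-0.1,5,-0.004]])

```text
t: 10.42
tcp_pos: [616.5, -19.3, 138.7]
eef_rot: [0.0, 0.783, 0.622, -0.0]
force: [-0.3, -1.1, 0.2]
opening: 85.5
gripper_force: 0.0
```

```bash
python3 goto.py 616.7 -22.8 51
```

```text
t 10.43 tcp [616.5 -19.3 138.7] j [-0.33  0.63  0.47  1.72 -0.35  0.87  0.06] F [-0.3 -1.1  0.2] open 85.5 gf 0.0 z [ 0.    -0.001 -1.   ]
shift [-0.33  0.09  8.77] turn 0.004
```

arm_command(motion=[[8.54,-0.3,0.1,1.5,0],[8.54,-0.3,0.1,3.5,0],[8.54,-0.3,0.1,3.5,0],[8.54,-0.3,0.1,3.5,0]])

```text
t: 10.92
tcp_pos: [617.0, -22.4, 103.8]
eef_rot: [0.0, 0.784, 0.621, 0.0]
force: [-0.1, 0.4, -0.0]
opening: 85.6
gripper_force: 0.0
```

```bash
python3 goto.py 616.7 -22.8 51
```

```text
t 10.93 tcp [617.  -22.4 103.8] j [-0.31  0.67  0.45  1.76 -0.38  0.8   0.09] F [-0.1  0.4 -0. ] open 85.6 gf 0.0 z [ 0.001 -0.    -1.   ]
shift [-0.04 -0.03  5.28] turn 0.003
```

arm_command(motion=[[8.54,0,0,2,0],[8.54,0,0,4,0],[8.54,0,0,5.2,0],[8.54,0,0,5.2,0],[4.5,0,0,5.2,0],[4.5,0,0,5.2,0],[4.5,0,0,5.2,0],[4.5,0,0,5.2,0]], grip_force=45)

```text
t: 11.92
tcp_pos: [616.8, -21.5, 53.3]
eef_rot: [-0.0, 0.783, 0.622, 0.001]
force: [-7.3, 1.1, 17.7]
opening: 46.7
gripper_force: 44.2
```

arm_command(motion=[[4,0,0,0,0],[4,0,0,0,0],[4,0,0,0,0]])

```text
t: 12.3
tcp_pos: [616.8, -21.5, 53.4]
eef_rot: [-0.0, 0.783, 0.622, 0.001]
force: [-6.1, 1.3, 17.4]
opening: 46.7
gripper_force: 44.2
```

```bash
python3 goto.py 616.7 -22.8 151
```

```text
t 12.3 tcp [616.8 -21.5  53.4] j [-0.29  0.73  0.4   1.79 -0.42  0.7   0.12] F [-6.1  1.3 17.4] open 46.7 gf 44.22929406166077 z [ 0.001  0.001 -1.   ]
shift [-0.12  0.03 -9.76] turn 0.004
```

arm_command(motion=[[4,0,0,-0.5,0],[4,0,0,-1,0],[4,0,0,-1.5,0],[4,0,0,-2,0],[4,0,0,-2,0],[4,0,0,-2,0]])

```text
t: 13.05
tcp_pos: [616.7, -21.5, 71.2]
eef_rot: [-0.0, 0.783, 0.622, -0.0]
force: [0.5, 0.4, -4.1]
opening: 45.7
gripper_force: 48.1
```

```bash
python3 goto.py 616.7 -22.8 151
python3 - <<'E'
from h import *
ims=[]
for n in("scene","top"):
    p=manip.capture(n); ims.append(p)
    for nm in("carriage","cassette"):
        for r in manip.cut_out(nm,p)[:4]:
            q=pts(p,r["mask"]); print(n,nm,round(r["score"],2),np.round(r["bbox"]),len(q),np.round(np.percentile(q,[2,98],0)).tolist())
cv2.imwrite("pics/c1.png",cv2.resize(ims[0]["pixels"][150:300,250:400],(600,600)))
E
```

```text
t 13.05 tcp [616.7 -21.5  71.2] j [-0.3   0.71  0.42  1.78 -0.4   0.74  0.11] F [ 0.5  0.4 -4.1] open 45.7 gf 48.102368116378784 z [-0. -0. -1.]
shift [-0.13  0.03 -7.98] turn 0.004
scene carriage 0.7 [263. 220. 374. 284.] 3209 [[553.0, -154.0, 19.0], [665.0, 14.0, 73.0]]
scene cassette 0.7 [458. 207. 520. 256.] 2209 [[791.0, 86.0, 4.0], [885.0, 162.0, 62.0]]
scene cassette 0.65 [275. 149. 318. 195.] 1244 [[382.0, 84.0, 1.0], [468.0, 145.0, 63.0]]
scene cassette 0.55 [309. 194. 365. 241.] 1658 [[582.0, -70.0, 47.0], [652.0, 10.0, 107.0]]
top carriage 0.7 [296. 223. 366. 278.] 2088 [[551.0, -146.0, 24.0], [642.0, -26.0, 73.0]]
top cassette 0.92 [209. 112. 240. 139.] 559 [[825.0, 115.0, 16.0], [884.0, 175.0, 63.0]]
top cassette 0.75 [226. 327. 248. 357.] 313 [[384.0, 85.0, -1.0], [434.0, 114.0, 64.0]]
top cassette 0.66 [302. 222. 326. 252.] 373 [[581.0, -68.0, 26.0], [644.0, -31.0, 109.0]]
```

View pics/c1.png

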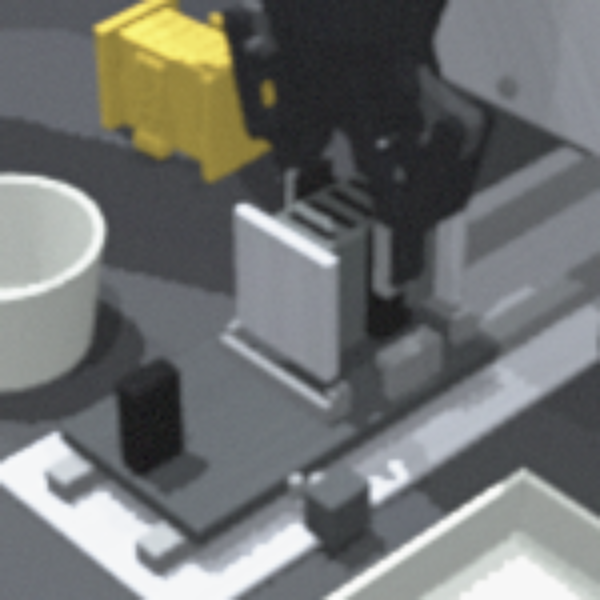

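It came up level with the catches pinched, the top at 108 mm (+18), and the carriage has stayed out. I lift the rest slowly with a little more grip.

arm_command(motion=[[4,0,0,0,0],[4,0,0,-1,0],[4,0,0,-2.5,0],[4,0,0,-4,0],[4,0,0,-5.5,0],[4,0,0,-7,0],[4,0,0,-8.2,0],[4,0,0,-8.8,0]], grip_force=52)

```text
t: 14.35
tcp_pos: [617.0, -21.5, 160.2]
eef_rot: [0.0, 0.783, 0.622, 0.0]
force: [-0.1, -0.3, -4.8]
opening: 45.4
gripper_force: 56.3
```

arm_command(motion=[[4,0,0,0,0],[4,0,0,0,0],[4,0,0,0,0],[4,0,0,0,0],[4,0,0,0,0],[4,0,0,0,0]])

```text
t: 15.1
tcp_pos: [616.8, -21.6, 159.3]
eef_rot: [-0.0, 0.783, 0.622, -0.0]
force: [-0.3, 0.7, -4.0]
opening: 45.0
gripper_force: 56.4
```

```bash
python3 goto.py 616.7 -22.8 160
python3 - <<'E'
from h import *
ims=[]
for n in("scene","top"):
    p=manip.capture(n); ims.append(p)
    for nm in("carriage","cassette","tub","tray","wrench"):
        for r in manip.cut_out(nm,p)[:4]:
            q=pts(p,r["mask"]); print(n,nm,round(r["score"],2),np.round(r["bbox"]),len(q),np.round(np.percentile(q,[2,98],0)).tolist())
    X=pts(p,np.ones((480,640),bool))
    q=X[(X[:,2]>68)&(X[:,2]<80)&(abs(X[:,0]-590)<25)&(abs(X[:,1]+135)<25)]
    if len(q): print(" tab",len(q),q.mean(0).round(1))
cv2.imwrite("pics/d1.png",cv2.resize(ims[0]["pixels"][130:300,240:410],(600,600)))
E
```

```text
t 15.1 tcp [616.8 -21.6 159.3] j [-0.34  0.61  0.49  1.7  -0.34  0.92  0.06] F [-0.3  0.7 -4. ] open 45.0 gf 56.35148763656616 z [-0. -0. -1.]
shift [-0.12  0.02 -0.07] turn 0.004
scene carriage 0.68 [265. 211. 373. 283.] 4077 [[554.0, -152.0, 21.0], [664.0, 24.0, 71.0]]
scene carriage 0.55 [219. 194. 276. 245.] 2307 [[414.0, -124.0, 3.0], [506.0, -32.0, 61.0]]
scene cassette 0.94 [458. 201. 521. 255.] 2196 [[792.0, 86.0, 5.0], [884.0, 164.0, 63.0]]
scene cassette 0.7 [276. 149. 311. 194.] 1160 [[383.0, 83.0, 4.0], [466.0, 145.0, 63.0]]
scene cassette 0.56 [307. 148. 370. 200.] 1984 [[582.0, -70.0, 135.0], [653.0, 10.0, 195.0]]
scene tub 0.67 [218. 195. 277. 245.] 2299 [[414.0, -124.0, 4.0], [506.0, -32.0, 61.0]]
scene tray 0.97 [321. 268. 424. 356.] 5274 [[699.0, -207.0, 0.0], [807.0, -68.0, 36.0]]
scene wrench 0.56 [188. 297. 269. 376.] 1419 [[503.0, -325.0, -1.0], [670.0, -258.0, 9.0]]
 tab 116 [ 590.8 -136.4   72.5]
top cassette 0.85 [297. 214. 324. 244.] 434 [[582.0, -68.0, 141.0], [633.0, -31.0, 197.0]]
top cassette 0.83 [225. 329. 248. 361.] 276 [[384.0, -18.0, -1.0], [444.0, 111.0, 646.0]]
top tub 0.82 [299. 292. 351. 340.] 1922 [[420.0, -119.0, 2.0], [504.0, -33.0, 60.0]]
top tray 0.73 [321. 148. 388. 206.] 2761 [[700.0, -199.0, 1.0], [806.0, -70.0, 36.0]]
top wrench 0.58 [411. 213. 446. 297.] 813 [[504.0, -322.0, -1.0], [670.0, -258.0, 10.0]]
 tab 95 [ 590.4 -133.2   72.9]
```

View pics/d1.png

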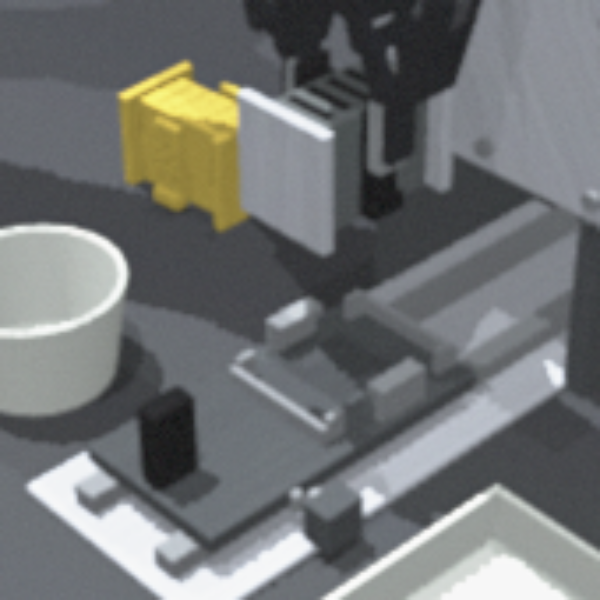

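The cassette hangs level about 106 mm above its seat, the carriage is still out at the same tab position, and tub, tray and wrench are unmoved. I check that the hold is steady, since the opening drifted slightly.

arm_command(motion=[[4,0,0,0,0],[4,0,0,0,0],[4,0,0,0,0],[4,0,0,0,0],[4,0,0,0,0],[4,0,0,0,0],[4,0,0,0,0],[4,0,0,0,0]])

```text
t: 16.7
tcp_pos: [616.8, -21.5, 159.3]
eef_rot: [0.0, 0.783, 0.622, 0.0]
force: [0.0, -0.3, -4.2]
opening: 45.3
gripper_force: 56.4
```

Run:
```python
from h import *
p=manip.capture("scene"); 
for r in manip.cut_out("cassette",p)[:4]:
    q=pts(p,r["mask"])
    if q[:,2].max()>150 and len(q)>800:
        print(r["bbox"],np.round(np.percentile(q,[2,98],0),1).tolist())
        e=q[(abs(q[:,1]+68+ (q[:,0]-612)*.237)<14)&(q[:,1]<-45)]
        A=np.c_[e[:,[0,2]],np.ones(len(e))]; print("end plate plane dy/dx, dy/dz",np.linalg.lstsq(A,e[:,1],rcond=None)[0][:2],len(e))
```

```text
[272.3, 148.9, 312.0, 194.5] [[339.4, 83.5, -0.3], [466.1, 164.6, 62.4]]
end plate plane dy/dx, dy/dz [-1.18621654 -0.02661604] 9
[306.2, 146.7, 370.1, 200.9] [[507.7, -69.6, 2.1], [652.2, 101.8, 194.8]]
end plate plane dy/dx, dy/dz [-0.2134763   0.01601557] 951
```

Steady: the opening is only reading noise, and the end plate is upright to within 1°. I hand in.

```bash
python3 -c "from rig import manip; print(manip.hand_in())"
```

```text
the job is handed in; nothing more can be done
None
```

The job is handed in at about 17 s: the carriage stands out in its detent against the end stop, and the cassette is held level and still by its pinched catches about 10.5 cm above its seat, with tub, tray and wrench undisturbed.

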